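# Deal battery packs into two snap-in charging docks and lock them

## Robot

A 6-joint arm with a two-finger parallel gripper is mounted at the origin on the work surface; the furniture and walls round the work are solid. World frame = base frame: x ahead of the robot, y to its left, z up, the work surface at z = 0. Lengths are in m, angles in rad, forces in N, time in s.
With the tool pointing down it reaches from about 0.275 to 1 m from the base axis. Payload 8.4 kg.
Tool frame: the origin (TCP) lies on the centre line of the jaws, within the pads' length; the fingertips stand 17 mm ahead of it and the grasp point (between the pads) lies 2 mm behind it (bot.tcp_to_tips is the z of the fingertips in the tool frame, in m); z points along the fingers, y is the line along which they close (so a half turn about z gives the same grasp; the last joint's range is limited). The gripper opens to 85 mm and grips with 20 to 120 N. Pads are 22 mm wide; open, the fingers measure 114 mm over their backs; the gripper's body (76 mm by 85 mm) begins 54 mm behind the grasp point. The pads swing forward as they close: fully open they stand 13 mm farther back than shut.
Start: joints at [1.199, 0.353, 1.633, -0, 1.155, -0.002], TCP at [0.226, 0.583, 0.248] pointing down, gripper open.
Joint ranges: [-2.63, 2.63], [-0.92, 2.1], [0.06, 2.66], [-1.3, 4.44], [0, 2.69], [-3.02, 3.02]. Speed limits (rad/s): [2.22, 2.22, 2.79, 3.14, 3.14, 3.14].

## Interface

Orientations are given as a unit quaternion [x, y, z, w].
In Python, from workcell import bot, hand, kinematics, get_obs, vision, hand_in gives the robot as it stands. The module is installed in compiled form; this text tells all that it offers. Calls block until the motion is done:
- bot.reach(position, orientation): joint-space move of the TCP to a pose.
- bot.servo_line(position, ori=None, velocity=0.15): straight line of the TCP; ori=None keeps the orientation; velocity is the mean speed in m/s.
- bot.goto_joints(angles): joint-space move.
- hand.move_gripper(opening, strength=None): finger opening in m; strength is the grip in N (None keeps the last); returns when the fingers have stopped.
- bot.dwell(seconds).
- kinematics.solve_ik(position, orientation): joint angles nearest the present ones, or None.
- get_obs(): the state.
- vision.read_camera(name): name is "scene" or "top"; returns a dict with "frame" (420x560x3 uint8, red, green, blue), "intrinsics" (3x3 intrinsics, pixels), "view" (4x4, takes a point from world to camera coordinates). Camera axes: x right, y down, z forward; pixel columns grow to the right and rows downward; lengths in m; the calibration is good to about 2 mm. A picture is of the moment at which its call begins. There is no depth.
A pose or a line that the arm cannot do raises bot.IKError and nothing moves.
- hand_in(): hands the job in; it is judged then, once.
The state is a dict: "time_s": time; "joint_pos": joint angles; "joint_vel": joint speeds; "joint_efforts": joint torques, N m; "position": TCP position; "orientation": TCP orientation; "wrist_force": force on the tool from outside, world axes, zero at the start; "ft_torque": the same for the moment, N m; "gripper_width": finger opening in m; "grip_force": force on a finger pad.
Only numpy, scipy, OpenCV 4.12 (cv2) and the standard library are available. Lean on these libraries where they do the work, as an engineer would, in place of code of your own. Each camera call takes 0.05 s, during which the arm holds its last target. There are 200 camera calls.

## Task

Put the handheld order terminals' battery packs on charge: swing the locking lever of each dock aside, clear of its bays, and deal out all the packs standing on the counter one at a time, first to the left dock, then the right, and so on in turn, each into that dock's free bay nearest the robot, pushing each straight down until it snaps past the spring catches and sits upright and fully home. When all are in, swing both levers fully shut over the packs, and leave the stamp, tamper and metal cup where they are.

Things in the scene. Friction and masses are not known exactly. Their poses are not given: they have to be found in the camera images.
- pack1_mid (a point): centre (half-way up) of a battery pack: upright block 30 (its x) x 46 (its y) x 56 high (its z), grey upper case from 24 mm to 56 mm above its underside (grip it there, across the 46 mm), black foot below it 30 x 36 with a rounded snap ridge along each of its two y sides (ridge tips 46 mm apart, 9 mm above the underside); 120 g; may be absent. It is symmetric: it may stand in a bay either way round about z.
- pack2_mid (a point): centre (half-way up) of a battery pack: upright block 30 (its x) x 46 (its y) x 56 high (its z), grey upper case from 24 mm to 56 mm above its underside (grip it there, across the 46 mm), black foot below it 30 x 36 with a rounded snap ridge along each of its two y sides (ridge tips 46 mm apart, 9 mm above the underside); 120 g; may be absent. It is symmetric: it may stand in a bay either way round about z.
- pack3_mid (a point): centre (half-way up) of a battery pack: upright block 30 (its x) x 46 (its y) x 56 high (its z), grey upper case from 24 mm to 56 mm above its underside (grip it there, across the 46 mm), black foot below it 30 x 36 with a rounded snap ridge along each of its two y sides (ridge tips 46 mm apart, 9 mm above the underside); 120 g; may be absent. It is symmetric: it may stand in a bay either way round about z.
- pack4_mid (a point): centre (half-way up) of a battery pack: upright block 30 (its x) x 46 (its y) x 56 high (its z), grey upper case from 24 mm to 56 mm above its underside (grip it there, across the 46 mm), black foot below it 30 x 36 with a rounded snap ridge along each of its two y sides (ridge tips 46 mm apart, 9 mm above the underside); 120 g; may be absent. It is symmetric: it may stand in a bay either way round about z.
- pack5_mid (a point): centre (half-way up) of a battery pack: upright block 30 (its x) x 46 (its y) x 56 high (its z), grey upper case from 24 mm to 56 mm above its underside (grip it there, across the 46 mm), black foot below it 30 x 36 with a rounded snap ridge along each of its two y sides (ridge tips 46 mm apart, 9 mm above the underside); 120 g; may be absent. It is symmetric: it may stand in a bay either way round about z.
- pack6_mid (a point): centre (half-way up) of a battery pack: upright block 30 (its x) x 46 (its y) x 56 high (its z), grey upper case from 24 mm to 56 mm above its underside (grip it there, across the 46 mm), black foot below it 30 x 36 with a rounded snap ridge along each of its two y sides (ridge tips 46 mm apart, 9 mm above the underside); 120 g; may be absent. It is symmetric: it may stand in a bay either way round about z.
- left_dock_bay1 (a point): bay 1 of the left (+y) charging dock, nearest the robot: where a pack's centre lies when fully home, 33 mm above the counter; x along the row, away from the robot, z up. Pocket 33 (x) x 49 (y), bays 39 apart, floor 5 mm and walls 26 mm above the counter. A sprung catch on each y side resists from 14 mm above home, gives way 7 mm above home, at most 12 to 18 N in all, then snaps over the ridge.
- left_dock_bay2 (a point): bay 2 of the left (+y) charging dock, the middle one: where a pack's centre lies when fully home, 33 mm above the counter; x along the row, away from the robot, z up. Pocket 33 (x) x 49 (y), bays 39 apart, floor 5 mm and walls 26 mm above the counter. A sprung catch on each y side resists from 14 mm above home, gives way 7 mm above home, at most 12 to 18 N in all, then snaps over the ridge.
- left_dock_bay3 (a point): bay 3 of the left (+y) charging dock, the far one, next to the lever's post: where a pack's centre lies when fully home, 33 mm above the counter; x along the row, away from the robot, z up. Pocket 33 (x) x 49 (y), bays 39 apart, floor 5 mm and walls 26 mm above the counter. A sprung catch on each y side resists from 14 mm above home, gives way 7 mm above home, at most 12 to 18 N in all, then snaps over the ridge.
- left_dock_lever (a joint): locking lever of the left (+y) dock: flat steel bar that swings level on a post at the far end of the dock, 3 mm above the tops of packs that are home (a pack that stands proud blocks it). Starts shut or nearly so. 0 = shut, over the row of bays; grows to 2.0 rad as it opens toward the left (+y) side; stays where it is left, moves with about 1 N at the knob.
- left_dock_knob (a point): middle of the upright black knob on the free end of that lever: 14 mm across, 30 mm high (71 to 101 mm above the counter), 122 mm from the lever's axis
- left_dock_hinge (a point): point on the vertical axis of that lever, at the height of the knob's middle (86 mm above the counter); x axis as the dock's, so the shut lever points to its -x
- right_dock_bay1 (a point): bay 1 of the right (-y) charging dock, nearest the robot: where a pack's centre lies when fully home, 33 mm above the counter; x along the row, away from the robot, z up. Pocket 33 (x) x 49 (y), bays 39 apart, floor 5 mm and walls 26 mm above the counter. A sprung catch on each y side resists from 14 mm above home, gives way 7 mm above home, at most 12 to 18 N in all, then snaps over the ridge.
- right_dock_bay2 (a point): bay 2 of the right (-y) charging dock, the middle one: where a pack's centre lies when fully home, 33 mm above the counter; x along the row, away from the robot, z up. Pocket 33 (x) x 49 (y), bays 39 apart, floor 5 mm and walls 26 mm above the counter. A sprung catch on each y side resists from 14 mm above home, gives way 7 mm above home, at most 12 to 18 N in all, then snaps over the ridge.
- right_dock_bay3 (a point): bay 3 of the right (-y) charging dock, the far one, next to the lever's post: where a pack's centre lies when fully home, 33 mm above the counter; x along the row, away from the robot, z up. Pocket 33 (x) x 49 (y), bays 39 apart, floor 5 mm and walls 26 mm above the counter. A sprung catch on each y side resists from 14 mm above home, gives way 7 mm above home, at most 12 to 18 N in all, then snaps over the ridge.
- right_dock_lever (a joint): locking lever of the right (-y) dock: flat steel bar that swings level on a post at the far end of the dock, 3 mm above the tops of packs that are home (a pack that stands proud blocks it). Starts shut or nearly so. 0 = shut, over the row of bays; grows to 2.0 rad as it opens toward the right (-y) side; stays where it is left, moves with about 1 N at the knob.
- right_dock_knob (a point): middle of the upright black knob on the free end of that lever: 14 mm across, 30 mm high (71 to 101 mm above the counter), 122 mm from the lever's axis
- right_dock_hinge (a point): point on the vertical axis of that lever, at the height of the knob's middle (86 mm above the counter); x axis as the dock's, so the shut lever points to its -x
- stamp: bystander: small wooden hand stamp with a round knob, 26 x 36 and 54 high, origin under its centre
- tamper: bystander: tamper, 58 across and 102 high, origin under its centre
- dosing_cup: bystander: open metal cup, 60 across and 52 high, origin under its centre
There are look-alikes about, which are no part of the job. What is shaped like the part that bears pack4_mid but blue is not meant. What is shaped like the part that bears pack3_mid but orange is not meant.

How it is judged:
By the outcome, as a careful person would: the job done as asked, in the order asked, and still so for the second after the job is handed in, with the robot touching nothing.
Of pack1, pack2, pack3, pack4, pack5, pack6 only 4 to 6 are there at a start; the rules pass over those that are not, and their reading is None.
At some moment in a run one of pack1, pack2, pack3, pack4, pack5, pack6 may be knocked a few centimetres aside while the robot is not near it.
Once in a run the grip may slacken for a moment while it holds something.
It also fails if it takes over 210 s, if anything falls off the work surface, if the arm or the gripper's body presses on something with over 40 N, if the wrist force passes 120 N, or if a joint passes its speed limit or range.

## Working session

There is one attempt and no reset: what is moved stays moved. The work goes in short steps, each a Python script; the robot and the scene stay as the last script left them, time stands still between calls to the robot, and variables do not carry over. Pictures are saved under pics/ and viewed, at most 14 in all, crops included, and the job is handed in when it is done.

```bash
mkdir -p pics
python3 - <<'E'
from workcell import *
import cv2,numpy as np
for n in("top","scene"):
    r=vision.read_camera(n); cv2.imwrite(f"pics/{n}0.png",cv2.resize(r["frame"][:,:,::-1],(800,600),interpolation=cv2.INTER_CUBIC)); print(n,r["intrinsics"],np.round(r["view"],4).tolist())
o=get_obs();print(o)
E
```

```text
top [[416.14938553   0.         282.06758407]
 [  0.         416.14938553 206.47952801]
 [  0.           0.           1.        ]] [[0.0021, -0.9999, 0.0122, -0.1462], [-0.988, -0.004, -0.1542, 0.521], [0.1543, -0.0117, -0.988, 1.0534], [0.0, 0.0, 0.0, 1.0]]
scene [[448.56269863   0.         277.63467539]
 [  0.         448.56269863 197.24526381]
 [  0.           0.           1.        ]] [[0.8095, -0.5871, -0.0001, -0.4781], [-0.3558, -0.4905, -0.7955, 0.2018], [0.467, 0.6439, -0.606, 0.7679], [0.0, 0.0, 0.0, 1.0]]
{'time_s': 0.1, 'joint_pos': array([ 1.19861062e+00,  3.53578902e-01,  1.63405879e+00, -4.47562035e-06,
        1.15517284e+00, -2.42640774e-03]), 'joint_vel': array([-4.43930179e-04, -1.37010670e-03, -7.32479313e-04,  2.81619027e-04,
        1.33059432e-03, -3.43093399e-05]), 'joint_efforts': array([-2.66444309e-03, -6.06354475e+01, -3.42815959e+01, -1.70467283e-04,
        4.08781314e-03,  3.87839998e-05]), 'position': array([0.22574169, 0.58238284, 0.24763714]), 'orientation': array([ 1.83827310e-01,  9.82958366e-01, -5.98670178e-04, -1.11381398e-04]), 'wrist_force': array([-0.41200905,  0.6705259 ,  0.09063687]), 'ft_torque': array([-0.03659915, -0.01464821,  0.02456938]), 'grip_force': 0.0, 'gripper_width': 0.08526730670001584}
```

View pics/top0.png

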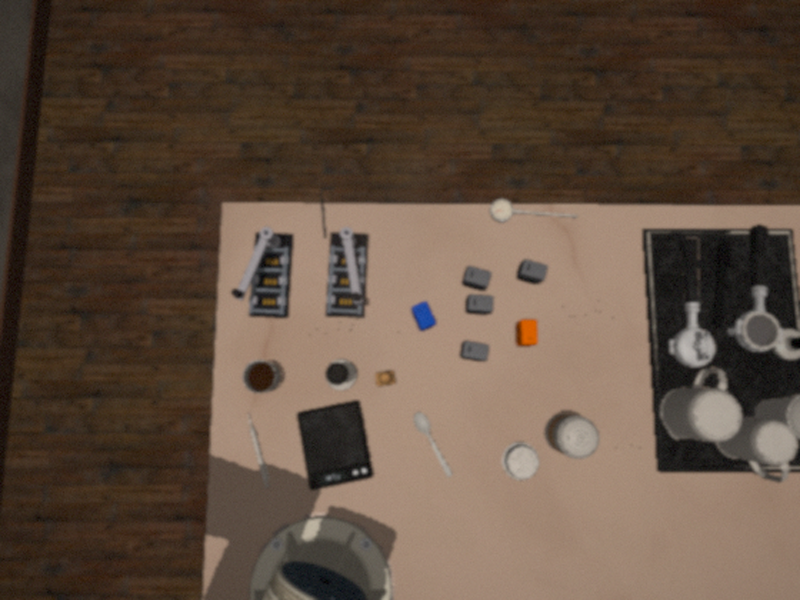

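View pics/scene0.png

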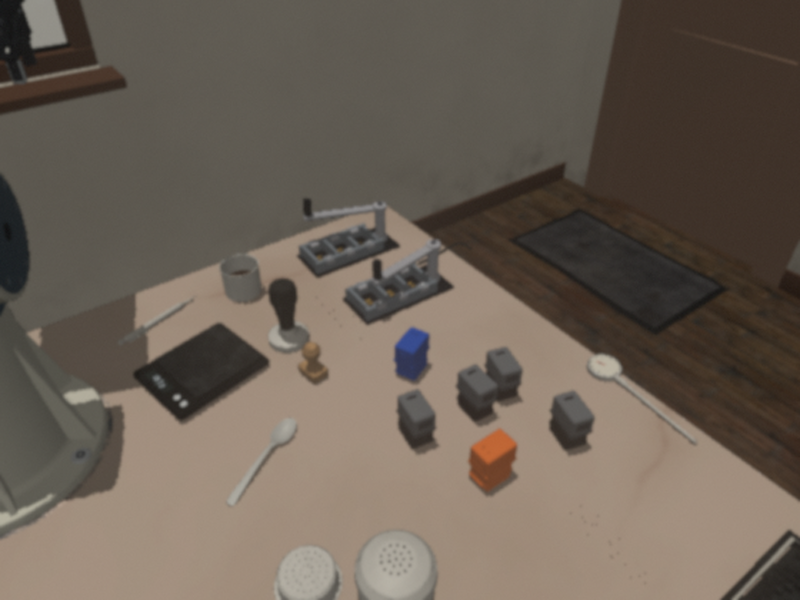

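Top: left dock near (270,275), right dock near (347,275), 4 grey packs at (477,278), (480,304), (533,271), (475,351); blue and orange look-alikes near them. Both levers are partly open. I'll enlarge.

```bash
cat > h.py <<'E'
from workcell import *
import cv2,numpy as np
def cam(n):
    r=vision.read_camera(n); return r["frame"],np.array(r["intrinsics"]),np.array(r["view"])
def back(K,V,u,v,z):
    R,t=V[:3,:3],V[:3,3]; c=-R.T@t; d=R.T@np.linalg.inv(K)@np.array([u,v,1.]); return (c+d*(z-c[2])/d[2])
def proj(K,V,p):
    q=K@(V[:3,:3]@np.asarray(p,float)+V[:3,3]); return q[:2]/q[2]
def crop(f,x,y,w,h,s,name):  # grid ticks every 10 px of the source
    im=cv2.resize(f[y:y+h,x:x+w,::-1],None,fx=s,fy=s,interpolation=cv2.INTER_CUBIC)
    im=cv2.convertScaleAbs(im,alpha=1.5)
    for i in range(-x%10,w,10):
        cv2.line(im,(i*s,0),(i*s,8),(0,255,255),1); cv2.putText(im,str(x+i),(i*s,18),0,.35,(0,255,255),1)
    for j in range(-y%10,h,10):
        cv2.line(im,(0,j*s),(8,j*s),(0,255,255),1); cv2.putText(im,str(y+j),(9,j*s+4),0,.35,(0,255,255),1)
    cv2.imwrite(name,im)
E
python3 - <<'E'
from h import *
f,K,V=cam("top")
crop(f,155,155,114,75,7,"pics/topd.png"); crop(f,280,175,114,85,7,"pics/topp.png")
g,K2,V2=cam("scene")
crop(g,200,135,130,95,6,"pics/scd.png")
E
```

```text
(no output)
```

View pics/topd.png

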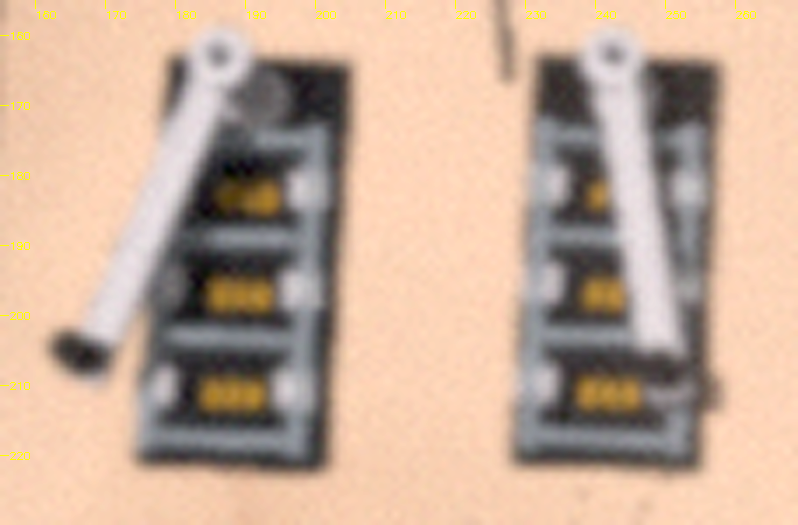

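View pics/topp.png

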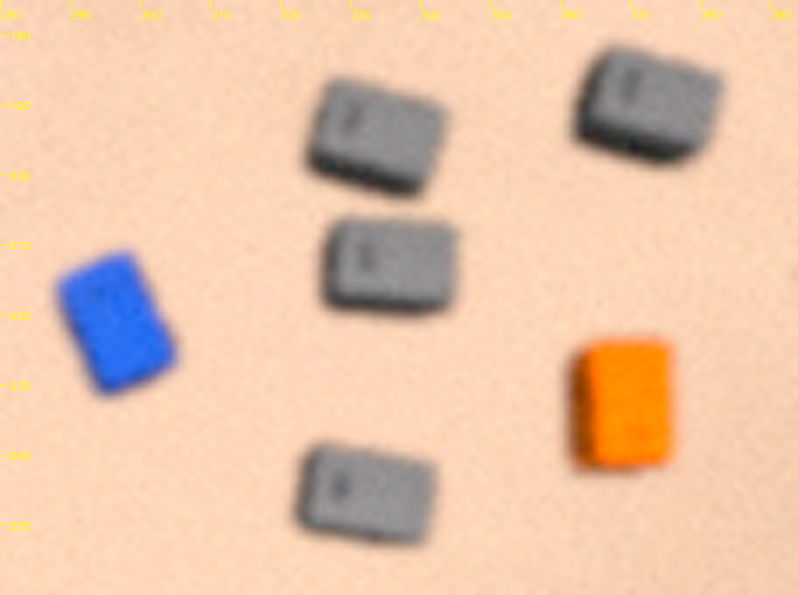

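View pics/scd.png

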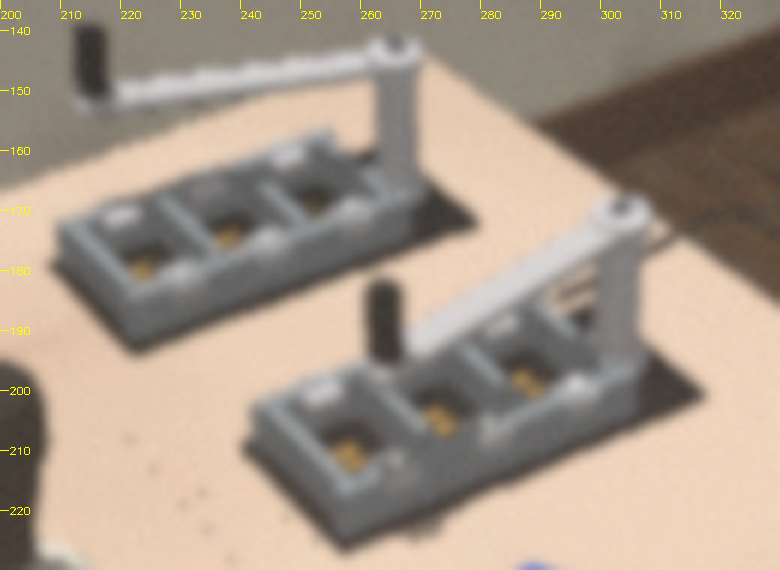

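Top crop: left dock hinge ring (186,162.5), knob ≈(165,204.5); right hinge ring (242,162), knob ≈(250,209). Packs have their long side roughly along y. Compute, then open levers by caging the knobs.

```bash
cat >> h.py <<'E'
def q(phi):  # tool down, closing line at angle phi from +x
    a=(phi+np.pi/2)/2; return [np.cos(a),np.sin(a),0,0]
E
python3 - <<'E'
from h import *
f,K,V=cam("top")
print("cam",-V[:3,:3].T@V[:3,3])
for s,h,k in(("L",(186.3,162.6),(164.7,204.2)),("R",(242,162.6),(250.3,208.5))):
    for z in (.075,.08):print(s,"hinge",z,back(K,V,*h,z).round(4))
    for z in (.086,.101):print(s,"knob",z,back(K,V,*k,z).round(4))
for n,p in dict(L1=(188.1,211.4),L2=(189.6,197.3),L3=(190.7,182.9),R1=(242.1,211.3)).items(): print(n,back(K,V,*p,.006).round(4))
def tops(f,lo=70,hi=150):
    pass
g,K2,V2=cam("scene")
# scene: hinge ring and knob top
for n,p,z in (("L hinge",(265,143),.073),("R hinge",(303,169.5),.073),("Lknob top",(213.5,140.5),.101),("Rknob top",(262.5,183),.101)): print(n,back(K2,V2,*p,z).round(4))
# grey pack tops in the top picture
hsv=cv2.cvtColor(f,cv2.COLOR_RGB2HSV); roi=f[175:260,280:394].astype(int)
print(f[195,333],f[213,336],f[199,330],f[246,333])
E
```

```text
cam [ 0.35256464 -0.1318428   1.12288187]
L hinge 0.075 [0.63   0.1035 0.075 ]
L hinge 0.08 [0.6286 0.1024 0.08  ]
L knob 0.086 [0.5191 0.1511 0.086 ]
L knob 0.101 [0.5167 0.1471 0.101 ]
R hinge 0.075 [ 0.6307 -0.0403  0.075 ]
R hinge 0.08 [ 0.6294 -0.0407  0.08  ]
R knob 0.086 [ 0.509  -0.0641  0.086 ]
R knob 0.101 [ 0.5067 -0.0651  0.101 ]
L1 [0.5125 0.109  0.006 ]
L2 [0.5512 0.1064 0.006 ]
L3 [0.5912 0.1048 0.006 ]
R1 [ 0.5133 -0.0368  0.006 ]
L hinge [0.6287 0.1044 0.073 ]
R hinge [ 0.6313 -0.0396  0.073 ]
Lknob top [0.5118 0.1442 0.101 ]
Rknob top [ 0.5079 -0.0622  0.101 ]
[100  99 101] [97 94 95] [37 39 35] [100 100  99]
```

```bash
cat >> h.py <<'E'
HINGE={"L":np.array([.6290,.1035]),"R":np.array([.6305,-.0400])}
def lpose(s,th,r=.122):
    k=1 if s=="L" else -1
    return HINGE[s]+r*np.array([-np.cos(th),k*np.sin(th)]), q(k*(np.pi/2-th))
def swing(s,t0,t1,step=.15,zt=.095):
    p,o=lpose(s,t0)
    hand.move_gripper(.040)
    bot.reach([*p,.20],o); bot.servo_line([*p,zt],o,velocity=.12)
    hand.move_gripper(.022,20)
    n=int(np.ceil(abs(t1-t0)/step))
    for t in np.linspace(t0,t1,n+1)[1:]:
        p,o=lpose(s,t); bot.servo_line([*p,zt],o,velocity=.12)
    print(s,t1,get_obs()["wrist_force"].round(2),get_obs()["gripper_width"],"t",get_obs()["time_s"])
    hand.move_gripper(.040); bot.servo_line([*p,.20],velocity=.2)
E
python3 - <<'E'
from h import *
swing("L",.364,1.72); swing("R",.19,1.72)
bot.reach([.45,-.45,.3],q(np.pi/2))
f,K,V=cam("top"); np.save("t1.npy",f)
crop(f,125,150,145,85,5,"pics/t1.png")
g,K,V=cam("scene"); np.save("s1.npy",g); crop(g,195,130,130,100,6,"pics/s1.png")
print(get_obs()["time_s"])
E
```

```text
L 1.72 [-0.53  0.89  0.54] 0.022185950268016844 t 6.9667
R 1.72 [-0.41  0.57  0.42] 0.02217100896927251 t 13.9333
16.7417
```

View pics/t1.png

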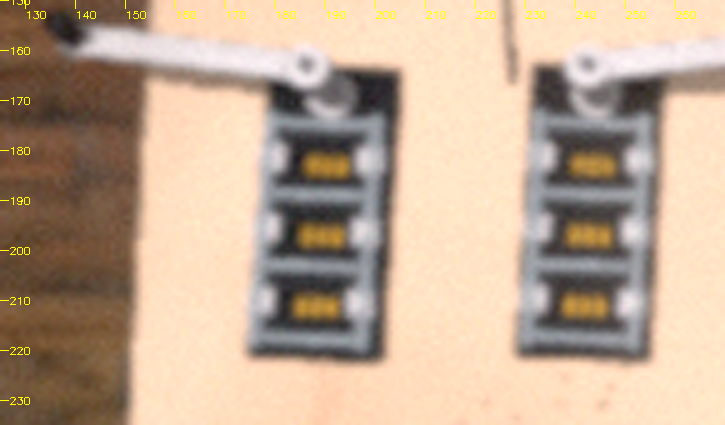

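View pics/s1.png

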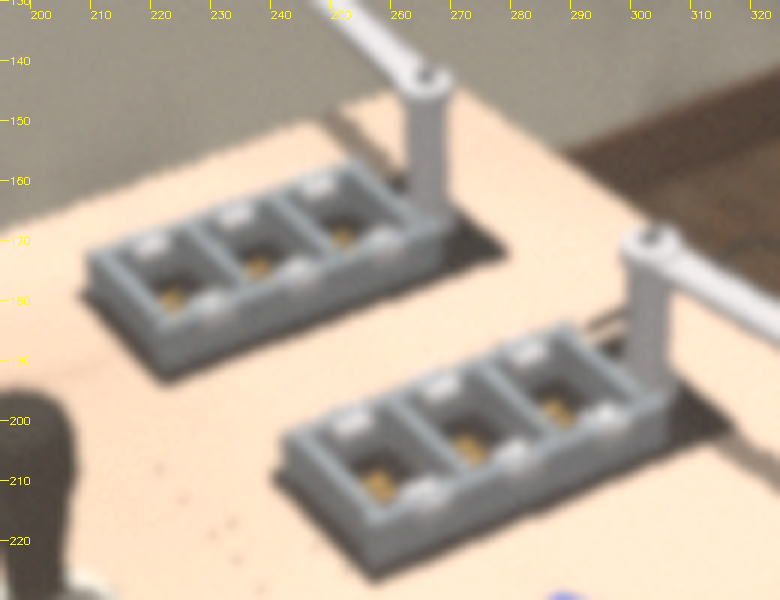

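Both levers stand aside, all bays clear. Triangulate the catch midpoints, plus the yellow contacts and pack tops by colour.

```bash
cat > m.py <<'E'
from h import *
f,K,V=cam("top"); g,K2,V2=cam("scene")
def c5(p): return (125+p[0]/5,150+p[1]/5)
def c6(p): return (195+p[0]/6,130+p[1]/6)
T=dict(L1=((268,300),(362,298)),L2=((272,230),(367,229)),L3=((275,157),(373,157)),R1=((539,299),(632,298)),R2=((541,229),(634,229)),R3=((545,158),(640,158)))
S=dict(L1=((152,244),(212,304)),L2=((237,215),(300,273)),L3=((318,185),(384,241)),R1=((352,424),(430,491)),R2=((441,385),(518,456)),R3=((529,351),(606,415)))
for n in T:
    X=[]
    for a,b in zip(T[n],S[n]):
        x=cv2.triangulatePoints(K@V[:3],K2@V2[:3],np.array(c5(a)),np.array(c6(b)))[:,0]; X.append(x[:3]/x[3])
    X=np.array(X); mt=np.mean([back(K,V,*c5(a),.027) for a in T[n]],0); ms=np.mean([back(K2,V2,*c6(a),.027) for a in S[n]],0)
    print(n,"tri",X.mean(0).round(4),"span",np.linalg.norm(X[0]-X[1]).round(4),"top27",mt[:2].round(4),"sc27",ms[:2].round(4))
def yellow(f,x0,x1,y0,y1,K,V):
    hsv=cv2.cvtColor(f,cv2.COLOR_RGB2HSV); w=((hsv[...,1]>110)&(hsv[...,0]>8)&(hsv[...,0]<35)).astype(np.uint8)
    m=np.zeros_like(w); m[y0:y1,x0:x1]=w[y0:y1,x0:x1]
    n,_,st,ce=cv2.connectedComponentsWithStats(cv2.dilate(m,np.ones((2,2)))) 
    for i in range(1,n):
        if st[i,4]>8: print("y",ce[i].round(1),st[i,4],back(K,V,*(ce[i]-.5),.006)[:2].round(4))
yellow(f,180,197,173,217,K,V);yellow(f,232,252,173,217,K,V)
# packs: top faces
roi=np.zeros(f.shape[:2],np.uint8); F=f.astype(int)
m=((F.max(2)-F.min(2)<14)&(F.max(2)>75)&(F.max(2)<135)).astype(np.uint8)
roi[175:265,275:400]=m[175:265,275:400]
roi=cv2.morphologyEx(roi,cv2.MORPH_OPEN,np.ones((3,3)))
for c in cv2.findContours(roi,0,cv2.CHAIN_APPROX_NONE)[0]:
    if cv2.contourArea(c)<60: continue
    P=np.array([back(K,V,*p[0],.056)[:2] for p in c],np.float32)
    r=cv2.minAreaRect(P*1000); b=cv2.boxPoints(r); e=max((b[1]-b[0],b[2]-b[1]),key=np.linalg.norm)
    print("pack",np.round(r[0],1),np.round(r[1],1),"phi",round(float(np.arctan2(e[1],e[0])%np.pi),3),"px",cv2.minAreaRect(c)[0])
E
python3 m.py
```

```text
L1 tri [0.5143 0.1058 0.0229] span 0.049 top27 [0.5138 0.1049] sc27 [0.5114 0.1006]
L2 tri [0.5528 0.1045 0.0226] span 0.0501 top27 [0.5513 0.1039] sc27 [0.55   0.0985]
L3 tri [0.5922 0.1037 0.0227] span 0.0524 top27 [0.5908 0.1029] sc27 [0.589 0.098]
R1 tri [ 0.5156 -0.0383  0.0225] span 0.0496 top27 [ 0.5146 -0.0386] sc27 [ 0.5127 -0.0432]
R2 tri [ 0.5538 -0.039   0.0224] span 0.0494 top27 [ 0.5522 -0.039 ] sc27 [ 0.551  -0.0442]
R3 tri [ 0.5925 -0.0412  0.0238] span 0.0507 top27 [ 0.5909 -0.041 ] sc27 [ 0.5907 -0.0449]
y [190.1 183.2] 67 [0.5918 0.108 ]
y [189.1 197.1] 66 [0.553  0.1091]
y [188.1 211.4] 65 [0.5138 0.1104]
y [243.7 183.2] 56 [ 0.5924 -0.0384]
y [242.8 197.5] 61 [ 0.5527 -0.0366]
y [241.8 211.4] 65 [ 0.5145 -0.0348]
pack [ 418.6 -271.3] [43.6 28.2] phi 1.551 px (331.5, 245.5)
pack [ 505.3 -284.4] [41.6 26.3] phi 1.556 px (336.0, 212.0)
pack [ 555.3 -279.1] [43.4 27.1] phi 1.292 px (333.6320495605469, 193.03773498535156)
pack [ 567.9 -383.3] [42.3 26.7] phi 1.303 px (373.26470947265625, 188.44117736816406)
```

```bash
cat >> h.py <<'E'
YAW={"L":-.030,"R":-.036}
B2={"L":np.array([.5530,.1070]),"R":np.array([.5530,-.0372])}
def bay(s,i): return B2[s]+(i-2)*.039*np.array([np.cos(YAW[s]),np.sin(YAW[s])])
def packs():
    f,K,V=cam("top"); F=f.astype(int); w=((F.max(2)-F.min(2)<14)&(F.max(2)>75)&(F.max(2)<135)).astype(np.uint8)
    m=np.zeros_like(w); m[165:280,268:420]=w[165:280,268:420]; m=cv2.morphologyEx(m,cv2.MORPH_OPEN,np.ones((3,3))); out=[]
    for c in cv2.findContours(m,0,cv2.CHAIN_APPROX_NONE)[0]:
        if cv2.contourArea(c)<60: continue
        P=np.array([back(K,V,*p[0],.056)[:2] for p in c],np.float32)
        r=cv2.minAreaRect(P*1000); b=cv2.boxPoints(r); e=max((b[1]-b[0],b[2]-b[1]),key=np.linalg.norm)
        out.append((r[0][0]/1000,r[0][1]/1000,float(np.arctan2(e[1],e[0])%np.pi),r[1]))
    return sorted(out)
def pick(p,zt=.047):
    x,y,phi,_=p
    hand.move_gripper(.070); bot.reach([x,y,.16],q(phi)); bot.servo_line([x,y,zt],velocity=.12)
    hand.move_gripper(.03,70); bot.servo_line([x,y,.17],velocity=.12)
    print("picked",p,"w",round(get_obs()["gripper_width"],4),"t",get_obs()["time_s"])
def st():
    o=get_obs(); return o["position"],o["wrist_force"],o["gripper_width"]
def descend(s,xy,z0,z1,fmax,step=.002,log=True):
    o=q(np.pi/2+YAW[s]); z=z0
    while z>z1+1e-6:
        z=max(z1,z-step); bot.servo_line([*xy,z],o,velocity=.03); p,F,w=st()
        if log: print(f"z {z*1e3:.0f} act {(p*1e3).round(1)} F {(F-F0).round(1)} w {w*1e3:.1f}")
        if F[2]-F0[2]>fmax: return z,False
    return z,True
F0=np.zeros(3)
def over(s,i):
    global F0
    b=bay(s,i); bot.reach([*b,.17],q(np.pi/2+YAW[s])); bot.servo_line([*b,.085],velocity=.12); bot.dwell(.2)
    p,F,w=st(); F0[:]=F; print("over",s,i,p.round(4),"F0",F.round(1),"w",round(w,4)); return b
E
python3 - <<'E'
from h import *
P=packs(); print(P)
pick(P[0]); b=over("L",1)
g,_,_=cam("scene"); crop(g,180,100,130,100,6,"pics/s2.png")
print(descend("L",b,.080,.066,9))
E
```

```text
[(0.418852783203125, -0.2720977478027344, 1.4084737300872803, (44.095726013183594, 29.076936721801758)), (0.5053783874511719, -0.2831295471191406, 1.555880069732666, (39.021236419677734, 26.3027286529541)), (0.5556505737304688, -0.27922674560546873, 1.2470473051071167, (42.804405212402344, 27.018030166625977)), (0.5680426635742187, -0.3830606079101562, 1.3246883153915405, (42.74470138549805, 26.75641441345215))]
picked (0.418852783203125, -0.2720977478027344, 1.4084737300872803, (44.095726013183594, 29.076936721801758)) w 0.0448 t 20.8083
over L 1 [0.5145 0.1083 0.0858] F0 [ 0.4  0.4 -1.6] w 0.0448
z 78 act [513.8 108.1  77.7] F [-0.4  0.1  1.5] w 45.0
z 76 act [514.  108.1  75.9] F [-0.6 -0.6  0. ] w 44.7
z 74 act [513.9 108.2  73.9] F [-1.2  0.1  0.5] w 44.6
z 72 act [513.9 108.2  71.9] F [-0.3 -0.2  0.7] w 44.7
z 70 act [514.1 108.3  69.9] F [-0.9  0.2  0.3] w 44.8
z 68 act [514.2 108.4  67.9] F [ 0.6  3.2 -0.5] w 44.7
z 66 act [514.4 108.5  66.4] F [-0.   3.6  5.4] w 44.7
(0.066, True)
```

View pics/s2.png

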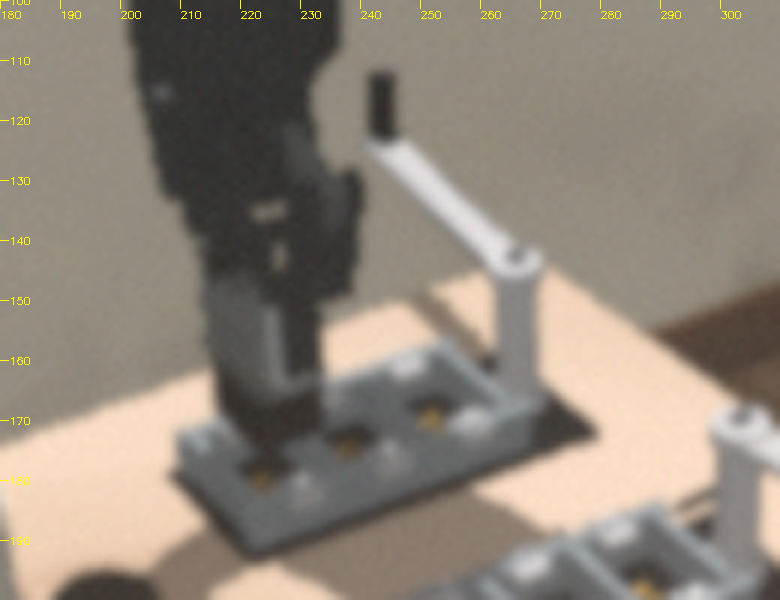

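Scene: pack held upright over left bay 1, and it entered without touching a wall. Fy +3.6 N suggests shifting about 1 mm to +y. Push home.

```bash
cat >> h.py <<'E'
def press(s,b,z0=.066,zend=.0515,fmax=38):
    z,ok=descend(s,b,z0,zend,fmax,.0015); bot.dwell(.15); p,F,w=st(); print("end",p.round(4),(F-F0).round(1)); return z,ok
def release():
    hand.move_gripper(.062); p=st()[0]; bot.servo_line([p[0],p[1],.17],velocity=.15)
E
python3 - <<'E'
from h import *
F0[:]=[.4,.4,-1.6]
b=bay("L",1)+[0.0003,.0012]
press("L",b)
E
```

```text
z 64 act [514.6 109.4  65.1] F [-2.   2.4 10.1] w 44.4
z 63 act [514.5 109.3  63.5] F [-1.3  1.   9.6] w 44.7
z 62 act [514.5 109.2  61.8] F [-0.7 -0.6  7.1] w 44.9
z 60 act [514.4 109.3  59.9] F [0.6 0.2 2.3] w 44.7
z 58 act [514.3 109.3  58.1] F [ 2.1 -0.  -4.5] w 44.5
z 57 act [514.2 109.3  56.5] F [ 3.3 -0.1 -9.8] w 44.8
z 55 act [514.  109.3  55. ] F [  3.8   0.7 -12.4] w 44.7
z 54 act [513.9 109.3  53.6] F [  1.6   0.7 -13.2] w 45.1
z 52 act [514.  109.3  53. ] F [-4.2 -0.   6. ] w 45.0
z 52 act [514.  109.4  53. ] F [-7.3 -1.1 20.8] w 44.8
end [0.5141 0.1094 0.053 ] [-8.2 -0.9 21.6]
```

Snapped over (pull-down force, then floor contact at 53 mm TCP). Release and do the next into right bay 1.

```bash
sed -i 's/\.1070\])/.1082])/; s/-\.0372\])/-.0360])/' h.py
python3 - <<'E'
from h import *
release(); P=packs(); print(P,get_obs()["time_s"])
pick(P[0]); b=over("R",1)
print(descend("R",b,.080,.066,9))
E
```

```text
[(0.5055507507324218, -0.2843964233398438, 1.5499347448349, (41.57162094116211, 26.272024154663086)), (0.5555636596679687, -0.2793878173828125, 1.2907493114471436, (42.95985412597656, 26.406972885131836)), (0.6032181396484375, -0.37337847900390625, 1.096940040588379, (43.182220458984375, 25.591402053833008))] 29.2167
picked (0.5055507507324218, -0.2843964233398438, 1.5499347448349, (41.57162094116211, 26.272024154663086)) w 0.0446 t 33.5417
over R 1 [ 0.5146 -0.0346  0.0858] F0 [ 0.7  0.1 -0.7] w 0.0447
z 78 act [513.8 -34.5  77.7] F [-0.4 -0.2 -0.8] w 44.6
z 76 act [514.  -34.6  75.9] F [-0.9 -0.2 -0.9] w 44.8
z 74 act [513.9 -34.6  73.9] F [-0.7  0.2 -0.5] w 44.9
z 72 act [513.9 -34.6  71.9] F [-0.7  0.5 -0. ] w 44.8
z 70 act [513.9 -34.6  69.9] F [ 0.1 -0.8 -0.9] w 45.0
z 68 act [514.  -34.6  67.9] F [-1.6  0.3  0.4] w 44.6
z 66 act [514.6 -34.8  66.5] F [-1.3 -1.3  5.2] w 45.0
(0.066, True)
```

Run:
```python
from h import *
F0[:]=[.7,.1,-.7]
z,ok=press("R",bay("R",1)+[0,-.0003]); 
if ok and z<.053:
    release(); P=packs(); print(P,get_obs()["time_s"])
    pick(P[0]); b=over("L",2); print(descend("L",b,.080,.066,9))
```

```text
z 64 act [515.  -35.   65.2] F [0.6 0.3 7.1] w 45.0
z 63 act [515.2 -35.1  63.7] F [ 0.5 -0.5  7.1] w 45.1
z 62 act [515.1 -35.   62. ] F [ 0.7 -1.2  3.7] w 44.8
z 60 act [514.8 -34.9  60.1] F [ 3.4 -1.1  0.1] w 45.3
z 58 act [514.2 -34.9  58.1] F [ 3.2 -1.4 -6.8] w 44.9
z 57 act [513.5 -34.9  56.2] F [  5.1  -1.8 -11.7] w 44.8
z 55 act [513.2 -34.8  54.8] F [  2.9  -0.8 -15.3] w 44.2
z 54 act [513.3 -34.8  53.6] F [  1.3  -1.2 -14.4] w 44.6
z 52 act [513.4 -34.9  53.2] F [-4.5 -0.3  5.2] w 45.1
z 52 act [513.6 -34.9  53.1] F [-8.9 -0.1 22.3] w 44.8
end [ 0.5136 -0.0349  0.0531] [-9.8 -0.3 21.5]
[(0.5557477416992187, -0.27924978637695314, 1.278043270111084, (43.243526458740234, 26.33504295349121)), (0.6037124633789063, -0.37237677001953123, 1.0955402851104736, (43.277889251708984, 25.594749450683594))] 41.4167
picked (0.5557477416992187, -0.27924978637695314, 1.278043270111084, (43.243526458740234, 26.33504295349121)) w 0.0449 t 45.25
over L 2 [0.5535 0.1083 0.0858] F0 [ 0.1 -0.2 -1. ] w 0.0445
z 78 act [552.7 108.2  77.7] F [ 0.1  1.3 -0.7] w 44.8
z 76 act [552.9 108.2  75.9] F [ 0.4  0.7 -0.9] w 44.7
z 74 act [552.9 108.2  73.9] F [-0.   0.2  0.1] w 44.8
z 72 act [552.9 108.2  71.9] F [-0.2 -0.4  0.6] w 44.8
z 70 act [552.9 108.2  69.8] F [ 0.  -0.1 -0.2] w 44.7
z 68 act [552.9 108.2  67.9] F [ 0.2 -0.3 -0.2] w 44.6
z 66 act [553.5 108.3  66.5] F [-0.2 -1.2  5. ] w 44.6
(0.066, True)
```

Run:
```python
from h import *
F0[:]=[.1,-.2,-1]
z,ok=press("L",bay("L",2)); 
if ok and z<.053:
    release(); P=packs(); print(P,get_obs()["time_s"])
    pick(P[0]); b=over("R",2); z,ok=descend("R",b,.080,.066,9)
    if ok: print(press("R",b))
```

```text
z 64 act [553.9 108.3  65.3] F [ 0.6 -0.7  8. ] w 44.5
z 63 act [554.2 108.3  63.9] F [ 0.6 -0.5  8. ] w 45.0
z 62 act [554.1 108.3  62.2] F [ 1.6 -1.2  6.2] w 44.7
z 60 act [554.  108.3  60.2] F [ 3.8 -0.1  2.2] w 44.6
z 58 act [553.4 108.2  58.2] F [ 5.3 -0.7 -2.7] w 44.5
z 57 act [552.4 108.1  56.2] F [ 4.1 -0.6 -9.3] w 44.5
z 55 act [552.1 108.1  54.7] F [  3.5   1.  -13.6] w 44.6
z 54 act [552.  108.1  53.4] F [  1.5   0.4 -12.5] w 44.6
z 52 act [552.3 108.1  53.2] F [-6.4 -0.4  6.5] w 44.8
z 52 act [552.3 108.1  53.1] F [-9.6 -1.6 18.8] w 44.6
end [0.5523 0.1081 0.0531] [-9.4 -0.8 19.3]
[(0.60345654296875, -0.3729043273925781, 1.096940040588379, (42.120750427246094, 25.58315086364746))] 53.5917
picked (0.60345654296875, -0.3729043273925781, 1.096940040588379, (42.120750427246094, 25.58315086364746)) w 0.045 t 58.2167
over R 2 [ 0.5536 -0.036   0.0858] F0 [ 0.1 -0.9 -0.7] w 0.0447
z 78 act [552.7 -36.   77.7] F [-0.6  0.7 -0.6] w 44.3
z 76 act [552.9 -36.   75.9] F [-0.6  0.3 -1. ] w 44.6
z 74 act [552.9 -36.   73.9] F [-0.   0.8 -0.2] w 44.6
z 72 act [552.9 -36.   71.9] F [ 0.6  1.4 -0.2] w 44.8
z 70 act [552.9 -36.   69.9] F [-0.1  0.5 -0.2] w 44.7
z 68 act [553.  -36.   67.9] F [ 0.1  0.1 -0.3] w 44.5
z 66 act [553.6 -36.2  66.5] F [-0.  -0.1  5.4] w 44.8
z 64 act [554.  -36.3  65.3] F [-0.2 -2.1  8.3] w 45.0
z 63 act [554.4 -36.3  63.9] F [ 0.6 -1.3  8.1] w 44.7
z 62 act [554.4 -36.3  62.2] F [ 3.5 -0.8  6.3] w 45.0
z 60 act [554.1 -36.2  60.3] F [ 4.9 -1.   1.4] w 44.4
z 58 act [553.1 -36.1  58. ] F [ 4.4 -1.5 -3.4] w 44.2
z 57 act [552.4 -36.   56. ] F [ 5.3  0.1 -8.1] w 44.8
z 55 act [552.1 -36.   54.4] F [  4.2  -1.5 -15.9] w 45.2
z 54 act [552.1 -36.   53.4] F [  2.1  -3.1 -12.9] w 44.8
z 52 act [552.2 -36.1  53.3] F [-3.5 -2.   4.2] w 44.7
z 52 act [552.3 -36.1  53.3] F [-7.4 -1.9 16.9] w 44.9
end [ 0.5523 -0.0361  0.0533] [-8.3 -1.8 17.5]
(0.0515, True)
```

Run:
```python
from h import *
release(); bot.reach([.45,-.45,.3],q(np.pi/2)); 
f,K,V=cam("top"); crop(f,125,150,145,90,5,"pics/t3.png"); cv2.imwrite("pics/t3f.png",cv2.resize(f[:,:,::-1],(800,600)))
g,K,V=cam("scene"); crop(g,195,120,130,100,6,"pics/s3.png"); print(packs())
```

```text
[]
```

View pics/t3.png

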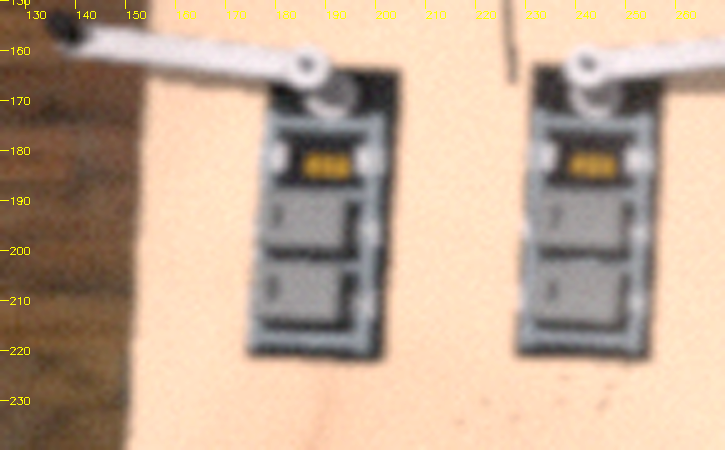

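View pics/t3f.png

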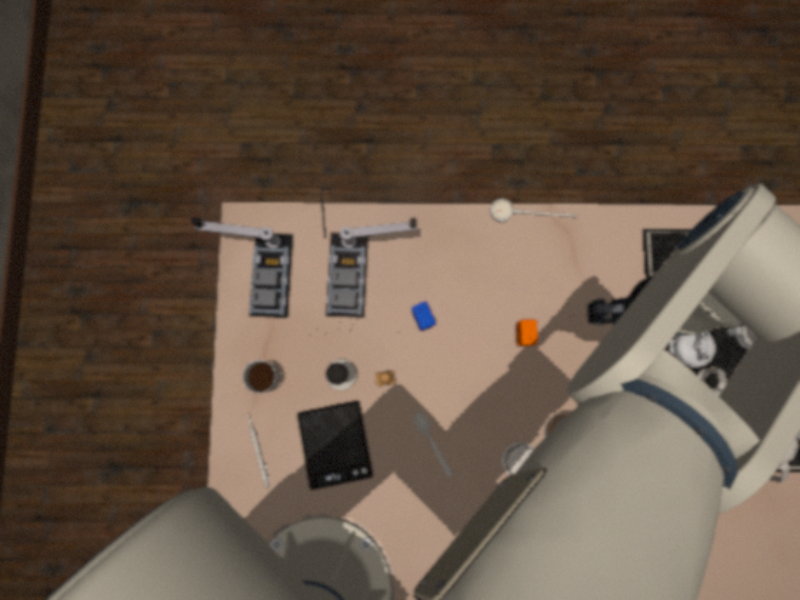

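View pics/s3.png

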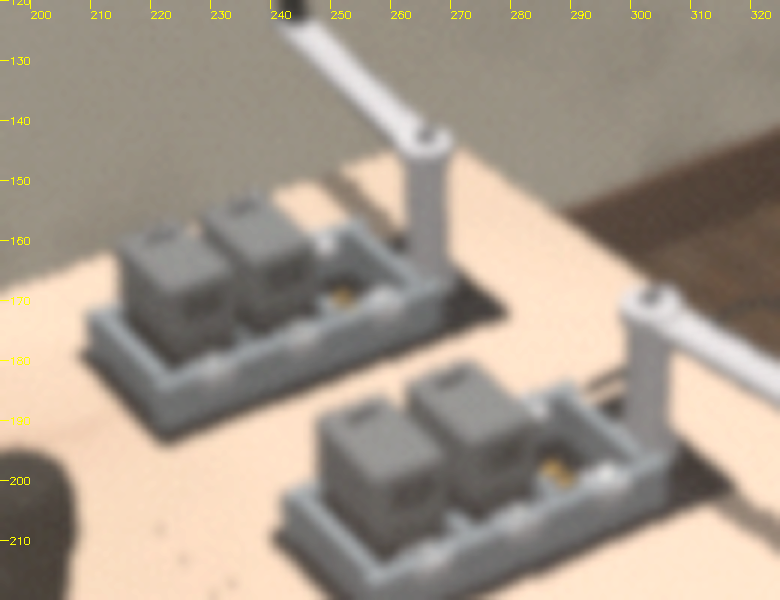

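All four packs sit upright and level in bays 1 and 2 of each dock, none left on the counter, bystanders unmoved. Close the levers, pushing until the stop is felt.

```bash
cat >> h.py <<'E'
def shut(s,t0,ts,zt=.095):
    p,o=lpose(s,t0); k=1 if s=="L" else -1
    hand.move_gripper(.040); bot.reach([*p,.20],o); bot.servo_line([*p,zt],o,velocity=.12); hand.move_gripper(.018,20)
    for t in np.linspace(t0,ts+.03,12)[1:]:
        p,o=lpose(s,t); bot.servo_line([*p,zt],o,velocity=.12)
    while t>ts-.12:
        t-=.01; p,o=lpose(s,t); bot.servo_line([*p,zt],o,velocity=.03); bot.dwell(.1)
        F=get_obs()["wrist_force"]; print(round(t-ts,3),F.round(1))
        if k*F[1]>7: break
    p=get_obs()["position"]; hand.move_gripper(.040); bot.servo_line([p[0],p[1],.20],velocity=.2)
E
python3 - <<'E'
from h import *
shut("R",1.72,-.036); shut("L",1.72,.03)
bot.reach([.40,-.40,.3],q(np.pi/2))
f,K,V=cam("top"); crop(f,125,150,145,90,5,"pics/t4.png")
g,K,V=cam("scene"); crop(g,195,120,130,100,6,"pics/s4.png"); print(get_obs()["time_s"])
E
```

```text
0.02 [ 0.5 -1.   0.7]
0.01 [ 0.4 -1.1  0.1]
-0.0 [ 0.5  0.7 -0.5]
-0.01 [ 0.6 -0.   0.3]
-0.02 [ 0.2 -0.6 -0.3]
-0.03 [ 0.6 -5.5 -1.4]
-0.04 [ -0.1 -13.2  -0.2]
0.02 [ 0.2  0.6 -0.2]
0.01 [ 0.2  0.2 -1.4]
-0.0 [ 0.2  6.3 -0.9]
-0.01 [ 0.1 12.  -1.6]
88.85
```

View pics/t4.png

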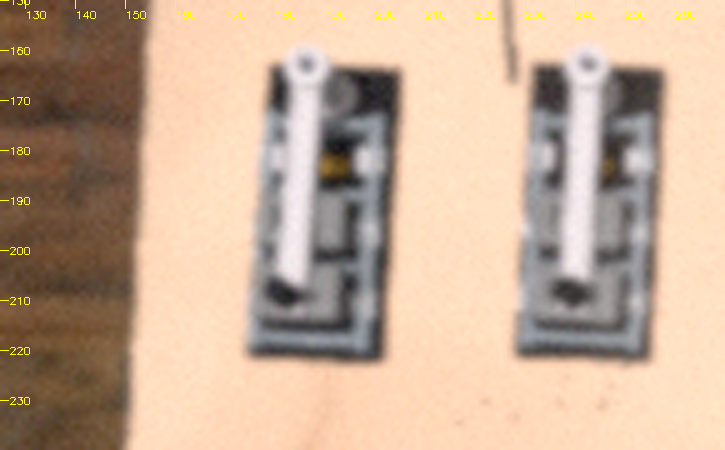

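Both levers lie over the packs, parallel to their docks; the force rise showed each reached its stop.

```bash
python3 -c "
from workcell import *
print(hand_in())"
```

```text
the job is handed in; nothing more can be done
None
```

The job is handed in: all four grey packs went in alternately, left dock first, and sit fully home in bays 1 and 2 of each dock, both levers are shut against their stops, and the stamp, tamper and metal cup were not moved.

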